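# Close up the pole-tip case

### The arm

A 6-joint arm with a two-finger parallel gripper is mounted at the origin on the work surface. World frame = base frame: x ahead of the robot, y to its left, z up, the work surface at z = 0. Lengths are in m, angles in rad, forces in N, time in s.
With the tool pointing down it reaches from about 0.4 to 0.825 m from the base axis. Payload 7 kg.
Tool frame: the origin (TCP) lies on the centre line of the jaws, within the pads' length; the fingertips stand 22 mm ahead of it and the grasp point (between the pads) lies 3 mm ahead of it; z points along the fingers, y is the line along which they close (so a half turn about z gives the same grasp; the last joint's range is limited). The gripper opens to 88 mm and grips with 3 to 60 N. Pads are 19 mm wide; open, the fingers measure 130 mm over their backs; the gripper's body (78 mm by 193 mm) begins 47 mm behind the grasp point.
Start: joints at [-0.854, 0.359, 0.012, 0, -1.224, -0.288], TCP at [0.281, -0.614, 0.249] pointing down, gripper open.
Joint ranges: [-3.07, 3.07], [-1.43, 2.12], [-1.02, 1.25], [-3.03, 1.67], [-3.05, -0], [-3.03, 3.03]. Speed limits (rad/s): [2.39, 2.39, 3.01, 3.14, 3.14, 3.14].

### API

Orientations are given as [roll, pitch, yaw] about the fixed x, y, z axes, in that order (R = Rz(yaw) Ry(pitch) Rx(roll)).
In Python, from station import monitor, viewer, order gives the robot as it stands. The module is installed in compiled form; this text tells all that it offers.
- The arm moves only by the tool servo_tool, never from a script. Its argument "targets" is a list of rows, each an object with "angular": the turn, a rotation vector about the tool's x, y, z in degrees, a list of three; "xyz": the shift along the tool's x, y, z in cm, a list of three; "claw": the finger opening in cm, from 0 to 8.76. A call has 1 to 20 rows; each row shifts and turns the commanded pose from where the row before left it, along the tool's axes as they then stand; what a row does not reach is not made up. A row lasts 1/10 s, in which the tool goes at most 50 mm and 8.59 degrees, less where a joint would pass 70% of its speed; a pose out of reach is approached as far as the arm can. A call is refused whole if a number of a shift passes 5 or a number of a turn 8.59, either way. A call with a gripper value outside its range is refused whole. The fingers move at their own pace and stop on an object; "force" is the grip in N (left out, the last holds). Time passes only in rows, so rows that do not move let the fingers close. It gives the time, the measured TCP pose, the force, the opening and the grip force at its end, in the units of the state.
- monitor.get_state(): the state, without advancing time (a new reading comes with each control period).
- viewer.grab_frame(name): name is "scene" or "top" or "wrist"; returns a dict with "color" (384x512x3 uint8, blue, green, red), "fovy" (degrees; the focal length in pixels is half the picture's height over the tangent of half this angle, whatever the lens; pixels are square), "cx", "cy" (the principal point, pixels), "R" (3x3) and "t" (3): a world point X has camera coordinates R X + t. Camera axes: x right, y down, z forward; pixel columns grow to the right and rows downward; lengths in m; the calibration is good to about 2 mm. A picture is of the moment at which its call begins. There is no depth.
- order.job_done(): hands the job in; it is judged then, once.
The state is a dict: "t": time; "q": joint angles; "qd": joint speeds; "joint_efforts": joint torques, N m; "eef_pos": TCP position; "ee_rot": TCP orientation; "force": force on the tool from outside, world axes, zero at the start; "moment": the same for the moment, N m; "width": finger opening in m; "gripper_force": force on a finger pad.
Only numpy, scipy, OpenCV 4.12 (cv2) and the standard library are available. Lean on these libraries where they do the work, as an engineer would, in place of code of your own. Each camera call takes 0.05 s, during which the arm holds its last target. There are 200 camera calls.

### The job

Close up the blue pole-tip case: first push the upright aluminium guard flap down flat over the pole tip and spacer blocks, then swing the lid shut over it until it sits fully down on the case, easing it down rather than letting it slam. Only push with the fingers: do not take hold of the flap or the lid, and leave the parts in the case and everything else on the table where they are.

Things in the scene. Friction and masses are not known exactly. Their poses are not given: they have to be found in the camera images.
- case: Blue steel transit case without its lid, 260 (x) x 214 (y) x 72 mm high, walls 4 mm; heavy, it does not shift. Origin: centre of its underside, on the table; z up. The lid is hinged along its +y wall, the guard flap just inside its -y wall, both hinge lines parallel to x. Foam liner inside, surface at 36 mm. Its latches (-y wall) and bail handle (-x wall) are not used.
- lid (a joint): Angle of the blue lid in rad: 0 = shut, lying level on the case; about 1.57 = upright; starts open, leaning back between 1.65 and 1.87; stop at 2.1. Stiff hinge: the lid stays where it is left at any angle (3 to 5 N at its free edge swings it), and it must be pushed all the way to 0.
- lid_hinge (a point): Middle of the lid's hinge line: 109 mm towards +y from the case origin and 72 mm above the table. Its axes are the lid's: x along the hinge, y from the free edge to the hinge, z out of the lid's outer (upper when shut) face.
- lid_edge (a point): Middle of the lid's free edge, 220 mm from the hinge line, in mid-thickness of the 3 mm lid sheet; same axes as lid_hinge. The outer face lies 3 mm to +z of the hinge line. The lid is 268 mm long along x; a 14 mm skirt runs round three edges on its inner side. Shut, its top is 75 mm above the table.
- flap (a joint): Angle of the aluminium guard flap in rad: 0 = folded flat inside the case over the parts; about 1.57 = upright; starts upright, leaning slightly outward, between 1.6 and 1.8; stop at 1.9. Stiff hinge: it stays where it is left (about 2 to 3 N near its free edge folds it).
- flap_hinge (a point): Middle of the flap's hinge line: 97 mm towards -y from the case origin and 62 mm above the table (10 mm below the case rim). Its axes are the flap's: x along the hinge, y from the hinge to the free edge, z out of the outer (upper when flat) face.
- flap_edge (a point): Middle of the flap's yellow-striped free edge, 140 mm from the hinge line, in mid-thickness of the 3 mm plate; same axes as flap_hinge. The outer face lies 3 mm to +z of the hinge line. The flap is 240 mm long along x, felt underneath. Flat, its top is 65 mm above the table.
- pole_tip: Loose dark iron pole tip in the middle pocket of the liner: round, 64 mm across, 42 mm high, tapering to 42 mm across at the top (56 mm above the table). Origin under its centre.
- spacer_a: Loose iron spacer block with a brass shim on top and bottom, 40 x 50 x 30 mm, in the liner pocket to the -x side of the pole tip (top 44 mm above the table). Origin under its centre.
- spacer_b: The same kind of spacer block in the pocket to the +x side of the pole tip. Origin under its centre.
- bakelite_knob: Loose black bakelite knob standing on the table by the case, 46 mm across, 30 mm high. Bystander. Origin under its centre.
- insulator: Loose white ribbed ceramic insulator standing on the table by the case, 50 mm across, 72 mm high. Bystander. Origin under its centre.
- gap_ring: Loose brass ring lying on the table by the case, 60 mm across, 20 mm high. Bystander. Origin under its centre.
- wrench: Loose steel wrench lying on the table on the lid side of the case, 160 mm long. Bystander. Origin under its middle.
- brush: Loose brush lying on the table along the far (+x) side of the case, 170 mm long. Bystander. Origin under its middle.

How it is judged:
By the outcome, as a careful person would: the job done as asked, in the order asked, and still so for the second after the job is handed in, with the robot touching nothing.
It also fails if it takes over 51 s, if anything falls off the work surface, if the arm or the gripper's body presses on something with over 40 N, if the wrist force passes 120 N, or if a joint passes its speed limit or range.

## Working session

There is one attempt and no reset: what is moved stays moved. The work goes in short steps, Python scripts to look and compute and a tool call to move; the robot and the scene stay as the last step left them, time stands still between calls to the robot, and variables do not carry over. Pictures are saved under pics/ and viewed, at most 10 in all, crops included, and the job is handed in when it is done.

Besides the shell and the picture viewer there is one more tool, called in YAML: its name, and indented under it one key for each argument. servo_tool: Moves the arm, as the interface text tells. Its arguments: {"type":"object","properties":{"targets":{"type":"array"},"force":{"type":"number"}},"required":["targets"]}

```bash
mkdir -p pics; cat > h.py <<'E'
import numpy as np, cv2
from station import monitor, viewer, order
def grab(n,tag):
    f=viewer.grab_frame(n); cv2.imwrite(f'pics/{tag}.png',f['color']); np.savez(f'pics/{tag}.npz',**f); return f
def K(f):
    fl=f['color'].shape[0]/2/np.tan(np.radians(float(f['fovy']))/2); return fl
def proj(f,X):
    c=np.asarray(X)@f['R'].T+f['t']; return c[...,:2]/c[...,2:]*K(f)+[float(f['cx']),float(f['cy'])]
def ray(f,u,v):
    d=np.array([(u-f['cx'])/K(f),(v-f['cy'])/K(f),1.]); return -f['R'].T@f['t'], f['R'].T@d
def plane(f,u,v,z):
    o,d=ray(f,u,v); return o+d*(z-o[2])/d[2]
E
python3 - <<'E'
from h import *
a=grab('scene','s0');b=grab('top','t0')
cv2.imwrite('pics/both.png',cv2.resize(np.vstack([a['color'],b['color']]),None,fx=.78,fy=.78))
for f in(a,b): print(f['fovy'],-f['R'].T@f['t'],f['R'].round(3).tolist())
print(monitor.get_state())
E
```

```text
54.15648918799399 [1.33086458 0.10439146 0.64324847] [[-0.035, 0.999, -0.021], [0.616, 0.005, -0.788], [-0.787, -0.04, -0.616]]
57.02685817154324 [0.54937751 0.04306987 1.02515399] [[0.011, -1.0, -0.013], [-0.998, -0.01, -0.055], [0.055, 0.014, -0.998]]
{'t': 0.1, 'q': array([-8.53889525e-01,  3.59327826e-01,  1.11349190e-02, -3.18534481e-04,
       -1.22409742e+00, -2.88090288e-01]), 'qd': array([-0.00037278, -0.00138439,  0.00340351,  0.00158346, -0.00321022,
        0.00162058]), 'joint_efforts': array([-3.45250646e-04, -5.84164166e+01,  2.93753833e+01,  7.01537892e+00,
        1.01858441e-02, -6.53002576e-05]), 'eef_pos': array([ 0.28046208, -0.61352049,  0.24769965]), 'ee_rot': array([ 3.14007513e+00, -1.37403252e-04, -2.71288450e+00]), 'force': array([-0.2420639 ,  0.06515023,  0.35743524]), 'moment': array([-0.02630609,  0.06672371, -0.03159564]), 'gripper_force': 0.0, 'width': 0.08805330675322905}
```

View pics/s0.png

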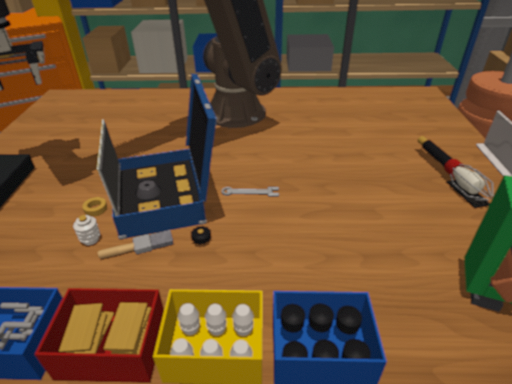

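View pics/t0.png

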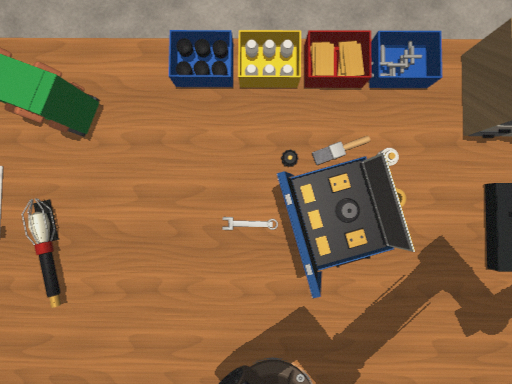

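The scene view shows the case at about (160,190), with the lid on its right and the flap on its left. In the top view its centre is near (345,212), turned a little. I'll zoom in for the corners.

```bash
python3 - <<'E'
from h import *
a=cv2.imread('pics/s0.png')[70:270,60:300];b=cv2.imread('pics/t0.png')[135:305,260:430]
cv2.imwrite('pics/z.png',np.hstack([cv2.resize(a,(432,360),interpolation=2),cv2.resize(b,(360,360),interpolation=2)]))
E
```

```text
(no output)
```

View pics/z.png

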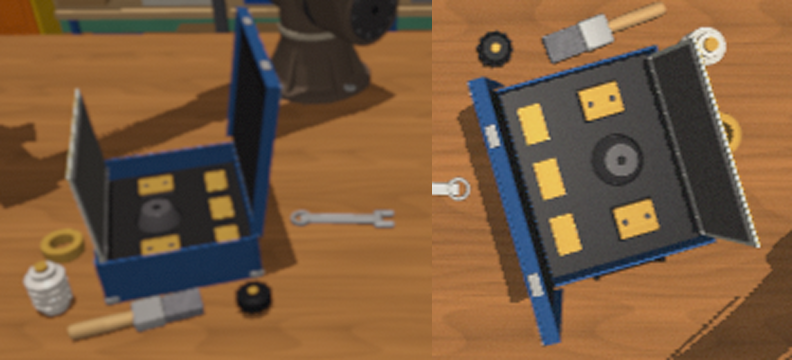

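The zoom gives lid edge corners at top pixels (280,174) and (316,297), flap edge ends at (382,154) and (413,251), and shims near (339,183) and (356,238).

```bash
cat > m.py <<'E'
from h import *
s=dict(np.load('pics/s0.npz'));t=dict(np.load('pics/t0.npz'))
def tri(a,b):
    o1,d1=ray(s,*a);o2,d2=ray(t,*b)
    k=np.linalg.lstsq(np.c_[d1,-d2],o2-o1,rcond=None)[0]
    p,q=o1+k[0]*d1,o2+k[1]*d2; return (p+q)/2,np.linalg.norm(p-q)
hsv=cv2.cvtColor(t['color'],cv2.COLOR_BGR2HSV)
m=cv2.inRange(hsv,(15,110,130),(32,255,255)); m[:135]=0;m[305:]=0;m[:,:290]=0;m[:,385:]=0
n,l,st,c=cv2.connectedComponentsWithStats(m)
for i in range(1,n):
    if st[i,4]>60: print(st[i],c[i],plane(t,*c[i],.044).round(4))
print('pole',plane(t,349.2,210.5,.056))
for nm,a,b in [('lid far',(193.3,75.6),(315.7,297)),('lid near',(212.8,106),(280.3,173.7)),('flap far',(103.3,120),(413.4,250.7)),('flap near',(98.9,170),(381.8,153.9))]:
    p,e=tri(a,b);print(nm,p.round(4),e)
E
python3 m.py
```

```text
[343 136  28  15 182] [356.71978022 142.3021978 ] [ 0.7292 -0.2285  0.044 ]
[329 174  22  18 264] [339.58712121 182.25      ] [ 0.6171 -0.1806  0.044 ]
[300 184  15  20 201] [307.29850746 193.11442786] [ 0.586  -0.0913  0.044 ]
[308 210  15  20 206] [314.99029126 219.04854369] [ 0.5146 -0.1126  0.044 ]
[346 229  21  19 268] [355.8880597 238.       ] [ 0.4639 -0.2248  0.044 ]
[315 236  16  20 213] [322.61502347 245.31924883] [ 0.4429 -0.1336  0.044 ]
pole [ 0.53927947 -0.20378854  0.056     ]
lid far [ 0.363  -0.0774  0.2834] 0.0021577538650227627
lid near [0.6145 0.0012 0.3132] 0.0022948449454616494
flap far [ 0.4497 -0.3131  0.1995] 0.0020630351984401007
flap near [ 0.6746 -0.2458  0.1946] 0.0005459951733702257
```

```bash
cat >> m.py <<'E'
print('---')
P=[plane(s,121.5,236,0),plane(s,205.6,222.5,0),plane(s,114,216,.072)]
print(np.array(P).round(4),np.linalg.norm(P[0]-P[1]))
yaw=.288;X=np.array([np.cos(yaw),np.sin(yaw),0]);Y=np.array([-np.sin(yaw),np.cos(yaw),0])
pole=np.array([.5395,-.2035,0])
for p in P+[tri(*q)[0] for q in [((193.3,75.6),(315.7,297)),((212.8,106),(280.3,173.7)),((103.3,120),(413.4,250.7)),((98.9,170),(381.8,153.9))]]: d=p-pole; print('case-frame rel pole',(d@X).round(4),(d@Y).round(4),p[2].round(4))
z=lambda im:cv2.resize(im,None,fx=5,fy=5,interpolation=2)
cv2.imwrite('pics/z2.png',np.hstack([z(s['color'][185:245,95:220]),]))
E
python3 m.py | sed -n '/---/,$p'
```

```text
---
[[ 0.6769 -0.2408  0.    ]
 [ 0.6252 -0.039   0.    ]
 [ 0.6844 -0.2398  0.072 ]] 0.2083506898158167
case-frame rel pole 0.1212 -0.0748 0.0
case-frame rel pole 0.1289 0.1334 0.0
case-frame rel pole 0.1286 -0.0759 0.072
case-frame rel pole -0.1334 0.1711 0.2834
case-frame rel pole 0.1301 0.175 0.3132
case-frame rel pole -0.1172 -0.0796 0.1995
case-frame rel pole 0.1175 -0.079 0.1946
```

View pics/z2.png

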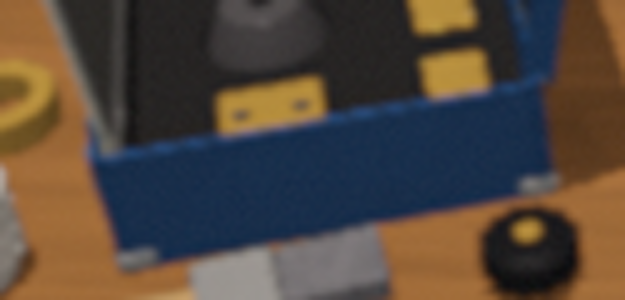

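servo_tool:
  targets:
    - {"angular": [0, 0, -8.5], "xyz": [0, 0, 0], "claw": 0}
    - {"angular": [0, 0, -8.5], "xyz": [0, 0, 0], "claw": 0}
    - {"angular": [0, 0, -8.5], "xyz": [0, 0, 0], "claw": 0}
    - {"angular": [0, 0, -8.5], "xyz": [0, 0, 0], "claw": 0}
    - {"angular": [0, 0, -8.5], "xyz": [0, 0, 0], "claw": 0}
    - {"angular": [0, 0, -8.5], "xyz": [0, 0, 0], "claw": 0}
    - {"angular": [0, 0, -8.5], "xyz": [0, 0, 0], "claw": 0}
    - {"angular": [0, 0, -8.5], "xyz": [0, 0, 0], "claw": 0}
    - {"angular": [0, 0, -8.5], "xyz": [0, 0, 0], "claw": 0}
    - {"angular": [0, 0, -5.4], "xyz": [0, 0, 0], "claw": 0}
    - {"angular": [0, 0, 0], "xyz": [0, 0, 0], "claw": 0}

```text
t: 1.2
eef_pos: [0.2806, -0.6137, 0.2481]
ee_rot: [3.141, 0.001, -1.282]
force: [0.2, -1.1, 0.2]
width: 0.0051
gripper_force: 0.0
```

servo_tool:
  targets:
    - {"angular": [0, 0, 0], "xyz": [-1.7, -3.6, 0], "claw": 0}
    - {"angular": [0, 0, 0], "xyz": [-1.7, -3.6, 0], "claw": 0}
    - {"angular": [0, 0, 0], "xyz": [-1.7, -3.6, 0], "claw": 0}
    - {"angular": [0, 0, 0], "xyz": [-1.7, -3.6, 0], "claw": 0}
    - {"angular": [0, 0, 0], "xyz": [-1.7, -3.6, 0], "claw": 0}
    - {"angular": [0, 0, 0], "xyz": [-1.7, -3.6, 0], "claw": 0}
    - {"angular": [0, 0, 0], "xyz": [-1.7, -3.6, 0], "claw": 0}
    - {"angular": [0, 0, 0], "xyz": [-1.7, -3.6, 0], "claw": 0}
    - {"angular": [0, 0, 0], "xyz": [-1.7, -3.6, 0], "claw": 0}
    - {"angular": [0, 0, 0], "xyz": [-1.7, -3.6, 0], "claw": 0}
    - {"angular": [0, 0, 0], "xyz": [0, 0, 0], "claw": 0}
    - {"angular": [0, 0, 0], "xyz": [0, 0, 0], "claw": 0}

```text
t: 2.4
eef_pos: [0.5782, -0.3478, 0.2479]
ee_rot: [3.141, 0.001, -1.284]
force: [-1.2, 0.1, 0.1]
width: 0.0003
gripper_force: 0.0
```

```bash
cat > arc.py <<'E'
import numpy as np,sys
def flap(a,r=.105): return np.array([-.067+r*np.cos(a)-.003*np.sin(a)-.0095, .084+r*np.sin(a)+.003*np.cos(a)])
def lid(a,r=.19): return np.array([.139-r*np.cos(a)+.003*np.sin(a)+.0095, .094+r*np.sin(a)+.003*np.cos(a)])
if __name__=='__main__':
    f={'flap':flap,'lid':lid}[sys.argv[1]]
    A=np.radians([float(v) for v in sys.argv[2].split(',')]);P=np.array([f(a) for a in A])
    for a,p,d in zip(A[1:],P[1:],np.diff(P,axis=0)): print(round(np.degrees(a)),p.round(4),'xyz cm',[round(-d[0]*100,2),0,round(-d[1]*100,2)])
    print(P[0])
E
python3 arc.py flap 90,84,78,72,66,60,54,48,42,36,30,24,18,12,6,0,-2;python3 arc.py lid 100,90,80,70,60,50,40,30,20,10,0
```

```text
84 [-0.0685  0.1887] xyz cm [np.float64(-1.1), 0, np.float64(0.03)]
78 [-0.0576  0.1873] xyz cm [np.float64(-1.09), 0, np.float64(0.14)]
72 [-0.0469  0.1848] xyz cm [np.float64(-1.07), 0, np.float64(0.25)]
66 [-0.0365  0.1811] xyz cm [np.float64(-1.04), 0, np.float64(0.36)]
60 [-0.0266  0.1764] xyz cm [np.float64(-0.99), 0, np.float64(0.47)]
54 [-0.0172  0.1707] xyz cm [np.float64(-0.94), 0, np.float64(0.57)]
48 [-0.0085  0.164 ] xyz cm [np.float64(-0.87), 0, np.float64(0.67)]
42 [-0.0005  0.1565] xyz cm [np.float64(-0.8), 0, np.float64(0.75)]
36 [0.0067 0.1481] xyz cm [np.float64(-0.72), 0, np.float64(0.83)]
30 [0.0129 0.1391] xyz cm [np.float64(-0.62), 0, np.float64(0.9)]
24 [0.0182 0.1294] xyz cm [np.float64(-0.53), 0, np.float64(0.97)]
18 [0.0224 0.1193] xyz cm [np.float64(-0.42), 0, np.float64(1.01)]
12 [0.0256 0.1088] xyz cm [np.float64(-0.31), 0, np.float64(1.05)]
6 [0.0276 0.098 ] xyz cm [np.float64(-0.2), 0, np.float64(1.08)]
0 [0.0285 0.087 ] xyz cm [np.float64(-0.09), 0, np.float64(1.1)]
-2 [0.0285 0.0833] xyz cm [np.float64(-0.0), 0, np.float64(0.37)]
[-0.0795  0.189 ]
90 [0.1515 0.284 ] xyz cm [np.float64(3.29), 0, np.float64(-0.34)]
80 [0.1185 0.2816] xyz cm [np.float64(3.3), 0, np.float64(0.24)]
70 [0.0863 0.2736] xyz cm [np.float64(3.21), 0, np.float64(0.81)]
60 [0.0561 0.26  ] xyz cm [np.float64(3.02), 0, np.float64(1.35)]
50 [0.0287 0.2415] xyz cm [np.float64(2.74), 0, np.float64(1.86)]
40 [0.0049 0.2184] xyz cm [np.float64(2.38), 0, np.float64(2.3)]
30 [-0.0145  0.1916] xyz cm [np.float64(1.94), 0, np.float64(2.68)]
20 [-0.029   0.1618] xyz cm [np.float64(1.45), 0, np.float64(2.98)]
10 [-0.0381  0.1299] xyz cm [np.float64(0.91), 0, np.float64(3.19)]
0 [-0.0415  0.097 ] xyz cm [np.float64(0.34), 0, np.float64(3.29)]
[0.18444758 0.28059253]
```

servo_tool:
  targets:
    - {"angular": [0, 0, 0], "xyz": [0, 0, 3], "claw": 0}
    - {"angular": [0, 0, 0], "xyz": [-1.5, 0, 3], "claw": 0}
    - {"angular": [0, 0, 0], "xyz": [-1.5, 0, 0], "claw": 0}
    - {"angular": [0, 0, 0], "xyz": [-1, 0, 0], "claw": 0}
    - {"angular": [0, 0, 0], "xyz": [-1, 0, 0], "claw": 0}
    - {"angular": [0, 0, 0], "xyz": [-1, 0, 0], "claw": 0}
    - {"angular": [0, 0, 0], "xyz": [0, 0, 0], "claw": 0}
    - {"angular": [0, 0, 0], "xyz": [0, 0, 0], "claw": 0}

```text
t: 3.2
eef_pos: [0.5611, -0.2911, 0.1896]
ee_rot: [-3.14, -0.001, -1.283]
force: [0.7, -0.1, -0.2]
width: 0.0005
gripper_force: 0.0
```

servo_tool:
  targets:
    - {"angular": [0, 0, 0], "xyz": [-1.1, 0, 0], "claw": 0}
    - {"angular": [0, 0, 0], "xyz": [-1.1, 0, 0], "claw": 0}
    - {"angular": [0, 0, 0], "xyz": [-1.1, 0, 0.1], "claw": 0}
    - {"angular": [0, 0, 0], "xyz": [-1.1, 0, 0.25], "claw": 0}
    - {"angular": [0, 0, 0], "xyz": [-1.0, 0, 0.35], "claw": 0}
    - {"angular": [0, 0, 0], "xyz": [-1.0, 0, 0.45], "claw": 0}
    - {"angular": [0, 0, 0], "xyz": [-0.9, 0, 0.6], "claw": 0}

```text
t: 3.9
eef_pos: [0.5397, -0.2203, 0.1708]
ee_rot: [-3.141, -0.0, -1.283]
force: [0.0, -1.7, 1.1]
width: 0.0007
gripper_force: 0.8
```

servo_tool:
  targets:
    - {"angular": [0, 0, 0], "xyz": [-0.85, 0, 0.65], "claw": 0}
    - {"angular": [0, 0, 0], "xyz": [-0.8, 0, 0.75], "claw": 0}
    - {"angular": [0, 0, 0], "xyz": [-0.7, 0, 0.85], "claw": 0}
    - {"angular": [0, 0, 0], "xyz": [-0.6, 0, 0.9], "claw": 0}
    - {"angular": [0, 0, 0], "xyz": [-0.5, 0, 0.95], "claw": 0}
    - {"angular": [0, 0, 0], "xyz": [-0.4, 0, 1.0], "claw": 0}
    - {"angular": [0, 0, 0], "xyz": [-0.3, 0, 1.05], "claw": 0}
    - {"angular": [0, 0, 0], "xyz": [-0.2, 0, 1.05], "claw": 0}
    - {"angular": [0, 0, 0], "xyz": [-0.1, 0, 0.6], "claw": 0}

```text
t: 4.8
eef_pos: [0.527, -0.1785, 0.0917]
ee_rot: [3.141, 0.0, -1.283]
force: [-0.1, -0.3, 0.4]
width: 0.0005
gripper_force: 0.4
```

servo_tool:
  targets:
    - {"angular": [0, 0, 0], "xyz": [0, 0, 0.3], "claw": 0}
    - {"angular": [0, 0, 0], "xyz": [0, 0, 0.2], "claw": 0}
    - {"angular": [0, 0, 0], "xyz": [0, 0, 0], "claw": 0}

```text
t: 5.1
eef_pos: [0.5273, -0.1787, 0.0879]
ee_rot: [3.141, 0.0, -1.284]
force: [1.0, -0.4, -0.5]
width: 0.0006
gripper_force: 0.0
```

servo_tool:
  targets:
    - {"angular": [0, 0, 0], "xyz": [0, 0, 0.1], "claw": 0}
    - {"angular": [0, 0, 0], "xyz": [0, 0, 0.1], "claw": 0}
    - {"angular": [0, 0, 0], "xyz": [0, 0, 0], "claw": 0}

```text
t: 5.4
eef_pos: [0.5276, -0.1787, 0.0872]
ee_rot: [-3.141, -0.001, -1.283]
force: [-3.0, 2.2, 9.3]
width: 0.0007
gripper_force: 4.3
```

servo_tool:
  targets:
    - {"angular": [0, 0, 0], "xyz": [0, 0, 0.1], "claw": 0}
    - {"angular": [0, 0, 0], "xyz": [0, 0, 0], "claw": 0}

```text
t: 5.6
eef_pos: [0.5277, -0.1788, 0.0871]
ee_rot: [-3.14, -0.001, -1.283]
force: [-5.4, 3.0, 17.5]
width: 0.0008
gripper_force: 8.6
```

servo_tool:
  targets:
    - {"angular": [0, 0, 0], "xyz": [0, 0, -1], "claw": 0}
    - {"angular": [0, 0, 0], "xyz": [0, 0, -3], "claw": 0}
    - {"angular": [0, 0, 0], "xyz": [0, 0, -4], "claw": 0}
    - {"angular": [0, 0, 0], "xyz": [0, 0, -4], "claw": 0}
    - {"angular": [0, 0, 0], "xyz": [0, 0, -4], "claw": 0}
    - {"angular": [0, 0, 0], "xyz": [0, 0, -4], "claw": 0}
    - {"angular": [0, 0, 0], "xyz": [0, 0, -4], "claw": 0}
    - {"angular": [0, 0, 0], "xyz": [0, 0, -2.5], "claw": 0}
    - {"angular": [0, 0, 0], "xyz": [0, 0, 0], "claw": 0}

```text
t: 6.5
eef_pos: [0.5287, -0.1791, 0.355]
ee_rot: [-3.134, -0.003, -1.283]
force: [0.1, 0.5, -0.0]
width: 0.0004
gripper_force: 0.0
```

```bash
python3 - <<'E'
from h import *
a=grab('scene','s1');b=grab('top','t1')
cv2.imwrite('pics/z3.png',np.hstack([cv2.resize(a['color'][30:260,60:300],(376,360),interpolation=2),cv2.resize(b['color'][135:305,260:430],(360,360),interpolation=2)]))
E
```

```text
(no output)
```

View pics/z3.png

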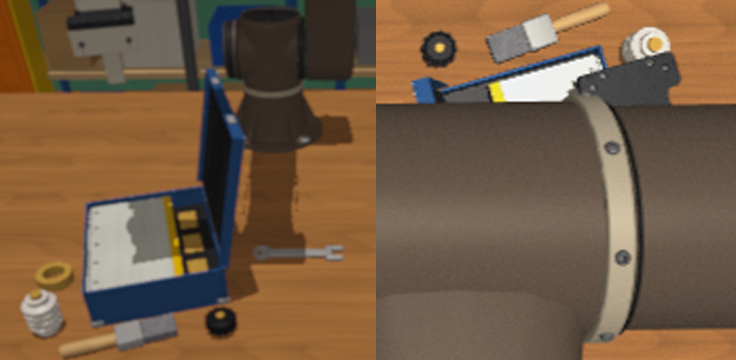

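The flap lies flat, with its yellow stripe at crop (172,235). The lid is unmoved and still open, and the other items haven't shifted. Next I'll go over the lid to its outer side.

servo_tool:
  targets:
    - {"angular": [0, 0, 0], "xyz": [-2, 0, 0], "claw": 0}
    - {"angular": [0, 0, 0], "xyz": [-2.5, 0, 0], "claw": 0}
    - {"angular": [0, 0, 0], "xyz": [-2.5, 0, 0], "claw": 0}
    - {"angular": [0, 0, 0], "xyz": [-2.5, 0, 0], "claw": 0}
    - {"angular": [0, 0, 0], "xyz": [-2.5, 0, 0], "claw": 0}
    - {"angular": [0, 0, 0], "xyz": [-2.5, 0, 0], "claw": 0}
    - {"angular": [0, 0, 0], "xyz": [-2.5, 0, 0], "claw": 0}
    - {"angular": [0, 0, 0], "xyz": [-2.5, 0, 0], "claw": 0}
    - {"angular": [0, 0, 0], "xyz": [0, 0, 0], "claw": 0}
    - {"angular": [0, 0, 0], "xyz": [0, 0, 0], "claw": 0}

```text
t: 7.6
eef_pos: [0.4716, 0.0087, 0.3492]
ee_rot: [3.14, -0.0, -1.282]
force: [0.4, -0.1, -1.2]
width: 0.0003
gripper_force: 0.0
```

servo_tool:
  targets:
    - {"angular": [0, 0, 0], "xyz": [0, 0, 2], "claw": 0}
    - {"angular": [0, 0, 0], "xyz": [0, 0, 2.5], "claw": 0}
    - {"angular": [0, 0, 0], "xyz": [0, 0, 2], "claw": 0}
    - {"angular": [0, 0, 0], "xyz": [0, 0, 0], "claw": 0}

```text
t: 8.0
eef_pos: [0.4705, 0.0072, 0.2819]
ee_rot: [3.136, 0.0, -1.285]
force: [0.4, 0.2, -0.7]
width: 0.0006
gripper_force: 0.0
```

servo_tool:
  targets:
    - {"angular": [0, 0, 0], "xyz": [1, 0, 0], "claw": 0}
    - {"angular": [0, 0, 0], "xyz": [1, 0, 0], "claw": 0}
    - {"angular": [0, 0, 0], "xyz": [1, 0, 0], "claw": 0}
    - {"angular": [0, 0, 0], "xyz": [1, 0, 0], "claw": 0}
    - {"angular": [0, 0, 0], "xyz": [0.5, 0, 0], "claw": 0}
    - {"angular": [0, 0, 0], "xyz": [0.5, 0, 0], "claw": 0}

```text
t: 8.6
eef_pos: [0.4867, -0.0399, 0.2855]
ee_rot: [-3.14, 0.0, -1.284]
force: [-0.7, 4.3, 3.2]
width: 0.0006
gripper_force: 2.1
```

servo_tool:
  targets:
    - {"angular": [0, 0, 0], "xyz": [1.35, 0, 0], "claw": 0}
    - {"angular": [0, 0, 0], "xyz": [1.35, 0, 0.1], "claw": 0}
    - {"angular": [0, 0, 0], "xyz": [1.35, 0, 0.15], "claw": 0}
    - {"angular": [0, 0, 0], "xyz": [1.3, 0, 0.15], "claw": 0}
    - {"angular": [0, 0, 0], "xyz": [1.6, 0, 0.35], "claw": 0}
    - {"angular": [0, 0, 0], "xyz": [1.6, 0, 0.45], "claw": 0}
    - {"angular": [0, 0, 0], "xyz": [1.5, 0, 0.6], "claw": 0}
    - {"angular": [0, 0, 0], "xyz": [1.5, 0, 0.75], "claw": 0}
    - {"angular": [0, 0, 0], "xyz": [1.4, 0, 0.9], "claw": 0}
    - {"angular": [0, 0, 0], "xyz": [1.35, 0, 0.95], "claw": 0}

```text
t: 9.6
eef_pos: [0.527, -0.1781, 0.2403]
ee_rot: [3.141, -0.0, -1.284]
force: [-0.1, 0.5, 2.6]
width: 0.0003
gripper_force: 1.3
```

servo_tool:
  targets:
    - {"angular": [0, 0, 0], "xyz": [1.2, 0, 1.1], "claw": 0}
    - {"angular": [0, 0, 0], "xyz": [1.2, 0, 1.2], "claw": 0}
    - {"angular": [0, 0, 0], "xyz": [1.0, 0, 1.3], "claw": 0}
    - {"angular": [0, 0, 0], "xyz": [0.9, 0, 1.4], "claw": 0}
    - {"angular": [0, 0, 0], "xyz": [0.5, 0, 1.0], "claw": 0}
    - {"angular": [0, 0, 0], "xyz": [0.5, 0, 1.0], "claw": 0}
    - {"angular": [0, 0, 0], "xyz": [0.4, 0, 1.0], "claw": 0}
    - {"angular": [0, 0, 0], "xyz": [0.4, 0, 0.8], "claw": 0}
    - {"angular": [0, 0, 0], "xyz": [0.2, 0, 0.8], "claw": 0}
    - {"angular": [0, 0, 0], "xyz": [0.2, 0, 0.8], "claw": 0}
    - {"angular": [0, 0, 0], "xyz": [0.2, 0, 0.8], "claw": 0}

```text
t: 10.7
eef_pos: [0.5457, -0.2409, 0.1285]
ee_rot: [3.142, 0.0, -1.283]
force: [-0.5, 0.6, 1.4]
width: 0.0007
gripper_force: 0.7
```

servo_tool:
  targets:
    - {"angular": [0, 0, 0], "xyz": [0.1, 0, 0.5], "claw": 0}
    - {"angular": [0, 0, 0], "xyz": [0.1, 0, 0.5], "claw": 0}
    - {"angular": [0, 0, 0], "xyz": [0, 0, 0.4], "claw": 0}
    - {"angular": [0, 0, 0], "xyz": [0, 0, 0.4], "claw": 0}
    - {"angular": [0, 0, 0], "xyz": [0, 0, 0.3], "claw": 0}
    - {"angular": [0, 0, 0], "xyz": [0, 0, 0.2], "claw": 0}

```text
t: 11.3
eef_pos: [0.5466, -0.2429, 0.106]
ee_rot: [-3.141, -0.0, -1.283]
force: [-0.4, -1.7, 1.1]
width: 0.0003
gripper_force: 0.6
```

servo_tool:
  targets:
    - {"angular": [0, 0, 0], "xyz": [0, 0, 0.2], "claw": 0}
    - {"angular": [0, 0, 0], "xyz": [0, 0, 0.2], "claw": 0}
    - {"angular": [0, 0, 0], "xyz": [0, 0, 0.15], "claw": 0}
    - {"angular": [0, 0, 0], "xyz": [0, 0, 0.1], "claw": 0}
    - {"angular": [0, 0, 0], "xyz": [0, 0, 0.1], "claw": 0}
    - {"angular": [0, 0, 0], "xyz": [0, 0, 0.1], "claw": 0}
    - {"angular": [0, 0, 0], "xyz": [0, 0, 0], "claw": 0}

```text
t: 12.0
eef_pos: [0.5462, -0.2427, 0.0974]
ee_rot: [3.141, 0.0, -1.283]
force: [1.0, 0.0, 0.1]
width: 0.0002
gripper_force: 0.3
```

servo_tool:
  targets:
    - {"angular": [0, 0, 0], "xyz": [0, 0, 0.1], "claw": 0}
    - {"angular": [0, 0, 0], "xyz": [0, 0, 0.1], "claw": 0}
    - {"angular": [0, 0, 0], "xyz": [0, 0, 0], "claw": 0}

```text
t: 12.3
eef_pos: [0.5462, -0.2427, 0.0971]
ee_rot: [-3.141, -0.0, -1.283]
force: [-3.7, 2.5, 14.6]
width: 0.0006
gripper_force: 7.3
```

servo_tool:
  targets:
    - {"angular": [0, 0, 0], "xyz": [0, 0, 0.1], "claw": 0}
    - {"angular": [0, 0, 0], "xyz": [0, 0, 0], "claw": 0}
    - {"angular": [0, 0, 0], "xyz": [0, 0, -0.5], "claw": 0}
    - {"angular": [0, 0, 0], "xyz": [0, 0, -2], "claw": 0}
    - {"angular": [0, 0, 0], "xyz": [0, 0, -4], "claw": 0}
    - {"angular": [0, 0, 0], "xyz": [0, 0, -4], "claw": 0}
    - {"angular": [0, 0, 0], "xyz": [0, 0, -4], "claw": 0}
    - {"angular": [0, 0, 0], "xyz": [0, 0, -4], "claw": 0}
    - {"angular": [0, 0, 0], "xyz": [0, 0, 0], "claw": 0}
    - {"angular": [0, 0, 0], "xyz": [0, 0, 0], "claw": 0}

```text
t: 13.3
eef_pos: [0.5464, -0.2426, 0.2803]
ee_rot: [-3.14, -0.0, -1.284]
force: [1.0, 1.2, -1.2]
width: 0.0006
gripper_force: 0.0
```

```bash
python3 - <<'E'
from h import *
a=grab('scene','s2')
cv2.imwrite('pics/z4.png',cv2.resize(a['color'][90:270,60:300],(720,540),interpolation=2))
E
```

```text
(no output)
```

View pics/z4.png

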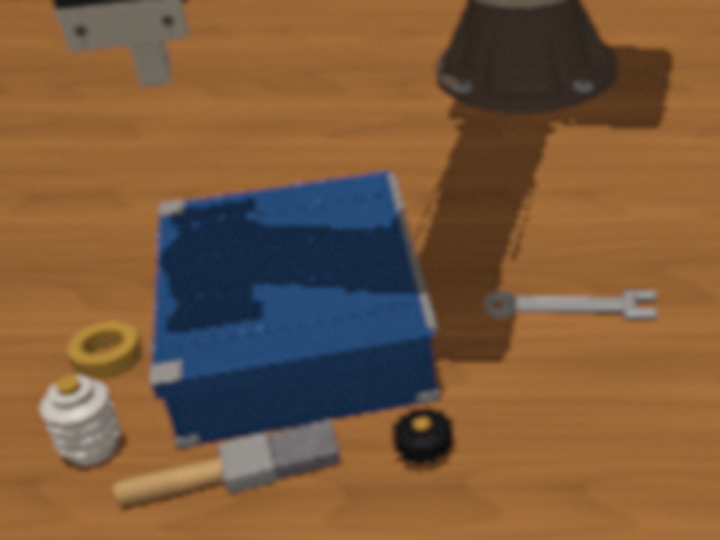

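The lid is down level on the case, with its top corners at crop (160,205) to (435,325). The ring, insulator, brush, knob and wrench are where they were, and the arm is clear.

```bash
python3 -c "
from station import order
print(order.job_done())"
```

```text
the job is handed in; nothing more can be done
None
```

I folded the guard flap flat, then eased the lid down fully onto the case. The arm is clear and nothing else on the table was moved; the job is handed in at about 13 s, with no verdict shown.

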